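# Trip test of a worktop power unit and restart of its outlets

## Task

Test the safety switch of the white power unit: first take the small spice jar that stands in the way of its lever and set it upright on the yellow chopping board, then press the red test button so that the black lever drops by itself, and throw the lever back up until it stays. Then switch the outlets on again by pressing the coloured keys fully down one at a time: green, then yellow, then blue. Leave all other things standing where they are, the white bowl on the board included.

Things in the scene. Friction and masses are not known exactly. Their poses are not given: they have to be found in the camera images.
- unit: White power unit, fixed: a box 130 (x) x 250 (y) x 60 mm high. Origin: centre of its underside on the worktop; x to its back (front looks to -x), y to its left, z up. On its flat top: red test button at (x 25, y -70) in a black collar 38 mm wide, 12 high; lever pivot at (x -30, y -70); the three keys at x 10 and y 0, 47 and 94, colours in varying order.
- test_top (a point): Centre of the top of the red test button (26 mm wide), 81 mm above the worktop when released. It is pressed straight down.
- test (a joint): Travel of the test button, 0 released to 0.007 m fully down (spring, about 4.5 N when fully down). Past about 5 mm it trips the lever; it springs back when let go. A lever lifted while it is held down does not stay.
- lever_knob (a point): Centre of the lever's black crossbar handle: a cylinder of radius 8 mm and length 28 mm along the unit's y, on a 10 mm stem, 52 mm from the pivot. Lever up: 109 mm above the worktop, at unit x -22. Lever dropped: about 82 mm above the worktop at unit x -76, so the handle juts out 19 mm beyond the unit's front.
- lever (a joint): Lever angle: 0 = up (on, leaning 0.16 rad back), 1.24 rad = dropped to the front (off). Pivot 58 mm up, parallel to unit y, between cheeks 13 mm either side, 64 mm high, unit x -55 to -5. It is weighted: goes back to 0 below 0.16 rad and falls forward above, in about 0.4 s. Pinch the handle across its ends and lead it up along its arc (2 N); pushing it level can bind.
- green_key_top (a point): Centre of the top of the green spring key (24 mm wide, in a black collar 40 mm wide that rises 12 mm off the unit's top), 82 mm above the worktop when released; pressed straight down.
- yellow_key_top (a point): Centre of the top of the yellow spring key (24 mm wide, in a black collar 40 mm wide that rises 12 mm off the unit's top), 82 mm above the worktop when released; pressed straight down.
- blue_key_top (a point): Centre of the top of the blue spring key (24 mm wide, in a black collar 40 mm wide that rises 12 mm off the unit's top), 82 mm above the worktop when released; pressed straight down.
- green_key (a joint): Travel of the green key, 0 released to 0.006 m fully down (spring, 4.5 N when fully down); it counts as pressed beyond 4 mm.
- yellow_key (a joint): Travel of the yellow key, 0 released to 0.006 m fully down (spring, 4.5 N when fully down); it counts as pressed beyond 4 mm.
- blue_key (a joint): Travel of the blue key, 0 released to 0.006 m fully down (spring, 4.5 N when fully down); it counts as pressed beyond 4 mm.
- jar: Spice jar with a yellow-brown cap, 42 x 42 mm (round cap 41 mm wide, top 20 mm), 96 mm high, about 0.11 kg, loose, standing just in front of the unit's lever, where the lever would fall on it. Origin: centre of its underside, z up.
- board: Yellow chopping board, fixed, lying flat, 250 (x) x 360 (y) x 10 mm. Origin: centre of its underside; its own y axis is the long one.
- bowl: White bowl, 125 mm wide, 56 mm high, loose, standing on one end of the board. Origin: centre of its underside.
- can: Soda can, 66 mm wide, 168 mm high, loose, standing behind the unit or beside its left end. Origin: centre of its underside.
- soap: Clear-green soap bottle, 52 (x) x 86 (y) mm and 219 mm high, loose, standing behind the unit or beside its left end. Origin: centre of its underside.
- steel_cup: Grey steel cup, 80 mm wide at the rim, 103 mm high, loose, in front of the unit to the left or right of the jar. Origin: centre of its underside.
- orange_pot: Orange screw pot, 66 mm wide, 62 mm high, loose, in front of the unit to the left or right of the jar. Origin: centre of its underside.
Mind the look-alikes: they are no part of the job. What is shaped like the jar but orange is not meant.

How it is judged:
On the way, in this order (a step that is already met when the one before it is completed fails the run):
1. the spice jar stands upright on the board, let go (x of jar in the frame of board between -0.115 and 0.115 m and y of jar in the frame of board between -0.17 and 0.17 m and z of jar in the frame of board between 0.006 and 0.018 m and angle between jar's own z axis and vertical below 0.15 rad and contact force between the fingers and jar below 0.1 N and linear speed of jar below 0.02 m/s), for 0.2 s.
2. the test button is pressed (value of joint test above 0.004 m).
3. the lever has dropped by itself, not touched by the robot (value of joint lever above 1.1 rad and contact force between the fingers and lever below 0.1 N), for 0.05 s.
4. the lever is back up and stays, the test button is released, and the robot has let go of both (value of joint lever below 0.1 rad and value of joint test below 0.002 m and contact force between the fingers and lever below 0.1 N), for 0.2 s.
5. the green key alone is pressed, with the lever up (value of joint green_key above 0.004 m and value of joint each of yellow_key, blue_key below 0.002 m and value of joint lever below 0.1 rad).
6. the yellow key alone is pressed, with the lever up (value of joint yellow_key above 0.004 m and value of joint each of green_key, blue_key below 0.002 m and value of joint lever below 0.1 rad).
7. the blue key alone is pressed, with the lever up (value of joint blue_key above 0.004 m and value of joint each of green_key, yellow_key below 0.002 m and value of joint lever below 0.1 rad).
At the end, for the whole second after the job is handed in: The spice jar stands upright (within 0.15 rad) and at rest on the board, its middle at least 10 mm inside the board's edges; the lever is up (below 0.1 rad); the test button and all three keys are released (under 2 mm) (all of step 1 and value of joint lever below 0.1 rad and value of joint each of test, green_key, yellow_key, blue_key below 0.002 m); the robot touches nothing.
It fails at once if the can, soap bottle, steel cup, orange pot or bowl is moved by more than 30 mm (distance of any of can, soap, steel_cup, orange_pot, bowl from where it was at the start of the episode above 0.03 m).
It fails at once if one of them is tipped over (angle between any of can, soap, steel_cup, orange_pot, bowl's own z axis and vertical above 0.35 rad).
It fails at once if two keys are pressed at once (value of joint each of green_key, yellow_key above 0.0035 m or value of joint each of green_key, blue_key above 0.0035 m or value of joint each of yellow_key, blue_key above 0.0035 m).
It also fails if it takes over 72 s, if anything falls off the work surface, if the arm or the gripper's body presses on something with over 40 N, if the wrist force passes 120 N, or if a joint passes its speed limit or range.

## Robot

A 6-joint arm with a two-finger parallel gripper is mounted at the origin on a cart in front of the work surface, level with it; the furniture and walls round the work are solid. World frame = base frame: x ahead of the robot, y to its left, z up, the work surface at z = 0. Lengths are in m, angles in rad, forces in N, time in s.
With the tool pointing down it reaches from about 0.2 to 0.875 m from the base axis. Payload 3.4 kg.
Tool frame: the origin (TCP) lies between the finger pads; the fingertips stand 25 mm ahead of it and the grasp point (between the pads) lies 6 mm ahead of it (r.nose_length is the z of the fingertips in the tool frame, in m); z points along the fingers, y is the line along which they close (so a half turn about z gives the same grasp; the last joint's range is limited). The gripper opens to 94 mm and grips with 3 to 60 N. Pads are 16 mm wide; open, the fingers measure 119 mm over their backs; the gripper's body (75 mm by 177 mm) begins 78 mm behind the grasp point.
Start: joints at [1.11, 0.276, 1.505, -0, 1.361, -0.121], TCP at [0.192, 0.542, 0.2] pointing down, gripper open.
Joint ranges: [-2.89, 2.89], [-0.75, 2.08], [0.22, 2.7], [-1.18, 4.32], [0.11, 2.71], [-2.7, 2.7]. Speed limits (rad/s): [2.57, 2.57, 3.14, 3.14, 3.14, 3.14].

## Interface

Orientations are given as a unit quaternion [w, x, y, z].
In Python, from plant import r, gripper_to, inverse_kinematics, vision, models, telemetry gives the robot as it stands. Calls block until the motion is done:
- r.move_to(position, orientation): joint-space move of the TCP to a pose.
- r.move_l(position, rot=None, vel=0.15, guard=None): straight line of the TCP; rot=None keeps the orientation; vel is the mean speed in m/s. With guard (N) it stops when the force on the tool has changed by that much, and returns True; else False.
- r.movej(angles): joint-space move.
- gripper_to(opening, f_grip=None): finger opening in m; f_grip is the grip in N (None keeps the last); returns when the fingers have stopped.
- r.hold(seconds).
- inverse_kinematics(position, orientation): joint angles nearest the present ones, or None.
- vision.snapshot(name): name is "side" or "top" or "wrist"; returns the picture (420x560x3 uint8, red, green, blue); there is no depth.
- vision.get_calibration(name): a dict with "fx", "fy", "cx", "cy" (pixels), "position" and "orientation" of the camera in the world. Camera axes: x right, y down, z forward; pixel columns grow to the right and rows downward; lengths in m; the calibration is good to about 2 mm. A picture is of the moment at which its call begins: read the wrist's pose just before it. get_calibration takes no time and is no camera call; for the wrist camera it gives the pose at the moment of the call.
A pose or a line that the arm cannot do raises r.PlanningError and nothing moves.
- r.sign_off(): hands the job in; it is judged then, once.
Trained networks look in the newest picture that a camera, given by its name, has taken for a name from the list of things; names that differ only in an ending like _2 or _b are one class to them, and where a whole thing is asked for, a point or a joint stands for the part that bears it (a point fixed in the world has none). Each returns a list of dicts, best first, with "score" (0 to 1); they miss things now and then, are a little off and sometimes report something else, mostly with a low value. They report only what shows in the picture. A call takes as long as a camera call. They do not tell look-alikes from the thing itself.
- models.boxes_of(thing, camera): "at" ([x, y, z] in m, in world coordinates, good to about 4 mm: the middle of the surface that is visible of it).
- models.regions_of(thing, camera): "pixels" (420x560 bool, what is visible of it).
- models.mark_of(thing, camera): "at" ([x, y, z] in m, in world coordinates, good to about 4 mm: a listed point, or the origin of a listed thing).
Readings, each from a call of its own:
- telemetry.current_t(): time.
- telemetry.current_joints(): joint angles.
- telemetry.current_dq(): joint speeds.
- telemetry.current_joint_efforts(): joint torques, N m.
- telemetry.current_ee_pos(): TCP position.
- telemetry.current_tool_rot(): TCP orientation.
- telemetry.current_wrist_force(): force on the tool from outside, world axes, zero at the start.
- telemetry.current_torque(): the same for the moment, N m.
- telemetry.current_opening(): finger opening in m.
- telemetry.current_finger_force(): force on a finger pad.
Only numpy, scipy, OpenCV 4.12 (cv2) and the standard library are available. Lean on these libraries where they do the work, as an engineer would, in place of code of your own. Each camera call takes 0.05 s, during which the arm holds its last target. There are 200 camera calls.

## Working session

There is one attempt and no reset: what is moved stays moved. The work goes in short steps, each a Python script; the robot and the scene stay as the last script left them, time stands still between calls to the robot, and variables do not carry over. Pictures are saved under pics/ and viewed, at most 10 in all, crops included, and the job is handed in when it is done.

```bash
mkdir -p pics
cat > m.py <<'E'
from plant import r, gripper_to, inverse_kinematics, vision, models, telemetry
import numpy as np, cv2
E
python3 - <<'E'
from m import *
ims=[]
for c in ("side","top"):
    im=vision.snapshot(c); ims.append(im)
    cv2.imwrite(f"pics/{c}0.png",im[:,:,::-1])
    k=vision.get_calibration(c); print(c,{a:np.round(b,3).tolist() for a,b in k.items()})
    for t in ["unit","test_top","lever_knob","green_key_top","yellow_key_top","blue_key_top","jar","board","bowl","can","soap","steel_cup","orange_pot"]:
        print(t,[(np.round(d["at"],3).tolist(),round(d["score"],2)) for d in models.mark_of(t,c)[:3]])
print(telemetry.current_t())
E
```

```text
side {'fx': 459.872, 'fy': 459.872, 'cx': 276.286, 'cy': 201.482, 'position': [0.096, -0.895, 0.841], 'orientation': [-0.421, 0.87, -0.23, 0.115]}
unit [([0.588, 0.081, -0.006], 0.95), ([0.406, -0.063, 0.001], 0.35), ([0.46, 0.154, 0.007], 0.34)]
test_top [([0.599, 0.002, 0.078], 0.6)]
lever_knob [([0.554, 0.011, 0.109], 0.64), ([0.407, -0.06, 0.001], 0.56), ([0.489, -0.497, 0.013], 0.46)]
green_key_top [([0.605, 0.118, 0.085], 0.56)]
yellow_key_top [([0.617, 0.17, 0.082], 0.42)]
blue_key_top [([0.598, 0.073, 0.085], 0.36)]
jar [([0.477, 0.018, 0.001], 0.83), ([0.348, 0.042, 0.002], 0.78), ([0.49, -0.132, -0.002], 0.77)]
board [([0.477, 0.015, 0.001], 0.64), ([0.471, -0.414, 0.003], 0.63)]
bowl [([0.49, -0.497, 0.012], 0.57)]
can [([0.633, 0.254, 0.002], 0.56), ([0.596, 0.001, 0.08], 0.38)]
soap [([0.704, -0.027, -0.0], 0.75), ([0.49, -0.502, 0.012], 0.43), ([0.474, -0.411, -0.0], 0.3)]
steel_cup [([0.456, 0.153, 0.006], 0.97)]
orange_pot [([0.596, 0.001, 0.078], 0.65), ([0.405, -0.061, 0.001], 0.61)]
top {'fx': 428.874, 'fy': 428.874, 'cx': 278.995, 'cy': 207.317, 'position': [0.488, -0.098, 1.288], 'orientation': [-0.026, 0.712, -0.702, 0.021]}
unit [([0.588, 0.083, 0.0], 0.84)]
test_top [([0.604, 0.005, 0.083], 0.52)]
lever_knob [([0.552, 0.013, 0.111], 0.57)]
green_key_top [([0.461, 0.157, -0.002], 0.6), ([0.606, 0.121, 0.082], 0.5)]
yellow_key_top [([0.611, 0.167, 0.084], 0.52)]
blue_key_top [([0.596, 0.074, 0.084], 0.61)]
jar [([0.494, -0.135, 0.002], 0.68), ([0.35, 0.042, 0.002], 0.59), ([0.479, 0.009, -0.001], 0.46)]
board [([0.478, -0.414, 0.004], 0.59)]
bowl [([0.49, -0.498, 0.012], 0.72)]
can [([0.632, 0.252, 0.0], 0.67), ([0.46, 0.154, -0.001], 0.26)]
soap [([0.701, -0.021, -0.002], 0.82)]
steel_cup [([0.461, 0.157, -0.0], 0.6)]
orange_pot [([0.405, -0.058, -0.003], 0.85), ([0.602, 0.07, 0.077], 0.35)]
1.4
```

View pics/side0.png

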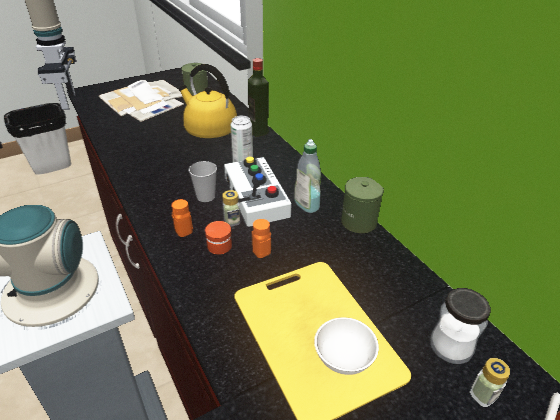

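View pics/top0.png

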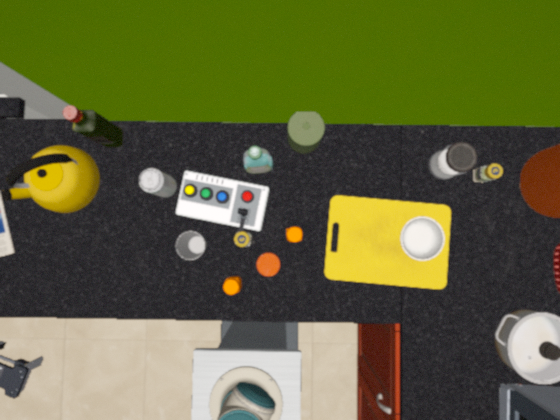

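The side view shows the real jar, with its yellow-brown cap, at px (231,207), directly in front of the lever. In the top view it is at (243,239). The orange look-alikes are at top px (232,286) and (294,234), and the orange pot is at (268,264). The keys run blue, green, yellow from the lever outward. The bowl stands at (422,238), so the near half of the board is free. Next I look from two wrist positions above the unit.

```bash
cat >> m.py <<'E'
from scipy.spatial.transform import Rotation as Ro
def down(psi):
    """tool pointing down, closing line along world direction psi+90deg; sign chosen with the smaller wrist angle"""
    best=None
    for s in (1,-1):
        y=s*np.array([-np.sin(psi),np.cos(psi),0]); z=np.array([0,0,-1.]); 
        q=Ro.from_matrix(np.c_[np.cross(y,z),y,z]).as_quat(); q=q[[3,0,1,2]]
        j=inverse_kinematics([0.55,0.0,0.25],q)
        if j is not None and (best is None or abs(j[5])<best[0]): best=(abs(j[5]),q)
    return best[1]
def ray(c,uv):
    w,x,y,z=c["orientation"]; R=Ro.from_quat([x,y,z,w]).as_matrix()
    d=R@np.array([(uv[0]-c["cx"])/c["fx"],(uv[1]-c["cy"])/c["fy"],1]); return np.array(c["position"]),d/np.linalg.norm(d)
def tri(rs):
    A=sum(np.eye(3)-np.outer(d,d) for _,d in rs); b=sum((np.eye(3)-np.outer(d,d))@p for p,d in rs)
    X=np.linalg.solve(A,b); return X,[np.linalg.norm((np.eye(3)-np.outer(d,d))@(X-p)) for p,d in rs]
E
python3 - <<'E'
from m import *
import pickle
q=down(-0.14); print(q,telemetry.current_tool_rot())
p=telemetry.current_ee_pos(); r.move_l([p[0],p[1],0.36],vel=0.3)
out={}
for i,P in enumerate([[0.50,0.10,0.36],[0.46,0.0,0.36]]):
    r.move_to(P,q)
    cal=vision.get_calibration("wrist"); im=vision.snapshot("wrist")
    cv2.imwrite(f"pics/w{i}.png",im[:,:,::-1]); out[i]=(cal,im)
    print(cal["position"],telemetry.current_joints())
    for t in ["test_top","lever_knob","green_key_top","yellow_key_top","blue_key_top","jar","unit"]:
        print(t,[(np.round(d["at"],3).tolist(),round(d["score"],2)) for d in models.mark_of(t,"wrist")[:2]])
pickle.dump(out,open("w.pkl","wb"))
cv2.imwrite("pics/wboth.png",np.hstack([out[0][1],out[1][1]])[:,:,::-1][::1,::1])
b=cv2.imread("pics/wboth.png"); cv2.imwrite("pics/wboth.png",cv2.resize(b,(800,300),interpolation=cv2.INTER_AREA))
print(telemetry.current_t())
E
```

```text
[0.         0.06994285 0.997551   0.        ] [-1.21976138e-05  1.69080450e-01  9.85602253e-01  3.23579889e-05]
[0.42554782 0.11098535 0.54545834] [ 6.22531288e-02  1.27074757e-01  1.31452809e+00  3.90208593e-04
  1.70009346e+00 -1.36978033e+00]
test_top [([0.6, 0.005, 0.084], 0.45)]
lever_knob [([0.552, 0.014, 0.113], 0.67)]
green_key_top [([0.604, 0.123, 0.082], 0.44)]
yellow_key_top [([0.612, 0.164, 0.08], 0.73)]
blue_key_top [([0.6, 0.077, 0.083], 0.65), ([0.635, 0.25, 0.003], 0.46)]
jar [([0.347, 0.041, -0.001], 0.96), ([0.492, -0.133, 0.006], 0.85)]
unit [([0.592, 0.077, -0.0], 0.9), ([0.46, 0.154, -0.002], 0.43)]
[0.38545801 0.01005768 0.54576176] [-1.51586227e-01  4.67245233e-02  1.40476384e+00  8.83673306e-04
  1.68949942e+00 -1.58187731e+00]
test_top [([0.597, 0.004, 0.081], 0.76)]
lever_knob [([0.551, 0.012, 0.113], 0.73)]
green_key_top [([0.49, -0.5, 0.009], 0.67)]
yellow_key_top [([0.459, 0.153, -0.001], 0.73), ([0.614, 0.166, 0.08], 0.51)]
blue_key_top [([0.597, 0.073, 0.086], 0.64)]
jar [([0.349, 0.04, -0.001], 0.94), ([0.482, 0.015, -0.001], 0.8)]
unit [([0.591, 0.077, 0.001], 0.73), ([0.598, 0.004, 0.082], 0.73)]
5.3417
```

View pics/wboth.png

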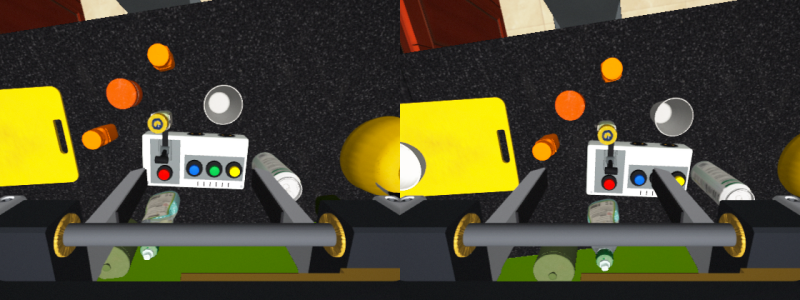

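The wrist views show the jar cap at half-scale px (158,123) on the left and (607,134) on the right. The red button is at (163,174) and (609,184), and the keys are blue, green, yellow outward. Next I triangulate colour blobs and fit the unit's pose.

```bash
cat > fit.py <<'E'
from m import *
import pickle
from scipy.optimize import least_squares
w=pickle.load(open("w.pkl","rb"))
V=[w[0],w[1]]+[(vision.get_calibration(c),cv2.imread(f"pics/{c}0.png")[:,:,::-1]) for c in ("side","top")]
G={"red":([.600,.004,.081],(170,10)),"blue":([.598,.074,.082],(100,130)),"green":([.605,.120,.082],(45,85)),"yellow":([.613,.167,.082],(22,38)),"cap":([.479,.013,.096],(15,38))}
def proj(c,X):
    x,y,z,w=np.array(c["orientation"])[[1,2,3,0]]; p=Ro.from_quat([x,y,z,w]).as_matrix().T@(np.array(X)-c["position"])
    return np.array([c["fx"]*p[0]/p[2]+c["cx"],c["fy"]*p[1]/p[2]+c["cy"]]),c["fx"]/p[2]
P={}
for n,(X,(lo,hi)) in G.items():
    rs=[];info=[]
    for i,(c,im) in enumerate(V):
        if i==2 and n=="cap": pass
        hsv=cv2.cvtColor(np.ascontiguousarray(im),cv2.COLOR_RGB2HSV); h,s,v=cv2.split(hsv)
        m=((h>=lo)&(h<=hi)) if lo<hi else ((h>=lo)|(h<=hi))
        m=m&(s>110)&(v>60); uv,sc=proj(c,X)
        yy,xx=np.nonzero(m); k=np.hypot(xx-uv[0],yy-uv[1])<0.024*sc
        if k.sum()<15: info.append((i,int(k.sum()))); continue
        a=np.array([(xx[k].min()+xx[k].max())/2,(yy[k].min()+yy[k].max())/2]) if n=="cap" else np.array([xx[k].mean(),yy[k].mean()])
        info.append((i,int(k.sum()),np.round(a-uv,1).tolist(),round(sc,0)))
        if not(n=="green" and i==1): rs.append(ray(c,a))
    X2,e=tri(rs); P[n]=X2; print(n,X2.round(4),np.round(np.array(e)*1e3,1),info)
U={"red":(.025,-.07),"blue":(.01,0),"green":(.01,.047),"yellow":(.01,.094)}
def T(p,u): c,s=np.cos(p[2]),np.sin(p[2]); return np.array([p[0]+c*u[0]-s*u[1],p[1]+s*u[0]+c*u[1]])
f=least_squares(lambda p:np.concatenate([T(p,U[n])-P[n][:2] for n in U]),[.588,.08,-.14])
print("unit",f.x.round(4),"res mm",(f.fun*1e3).round(1))
for n in U: print(n,T(f.x,U[n]).round(4))
print("knob up",T(f.x,(-.022,-.07)),"down",T(f.x,(-.076,-.07)))
E
python3 fit.py
```

```text
red [0.6007 0.0029 0.0751] [0.9 0.7 0.8 1.7] [(0, 218, [-0.4, -0.5], np.float64(603.0)), (1, 208, [-0.9, -0.6], np.float64(595.0)), (2, 60, [0.5, 2.1], np.float64(359.0)), (3, 85, [0.1, 0.2], np.float64(354.0))]
blue [0.5986 0.0748 0.0765] [0.7 0.7 0.6 1.4] [(0, 185, [0.2, -0.7], np.float64(608.0)), (1, 186, [-0.1, -0.6], np.float64(599.0)), (2, 48, [0.1, 1.6], np.float64(347.0)), (3, 75, [-0.4, 0.2], np.float64(354.0))]
green [0.6074 0.1213 0.0758] [1.1 0.6 1.6] [(0, 179, [0.2, 0.4], np.float64(608.0)), (1, 0), (2, 38, [0.7, 1.5], np.float64(338.0)), (3, 69, [-0.5, -0.3], np.float64(354.0))]
yellow [0.6161 0.1687 0.0745] [1.8 2.6 1.3 0.8] [(0, 195, [-0.4, 0.6], np.float64(607.0)), (1, 127, [0.9, -0.9], np.float64(599.0)), (2, 45, [1.1, 1.7], np.float64(330.0)), (3, 83, [0.0, -0.6], np.float64(353.0))]
cap [0.4781 0.014  0.0895] [0.8 0.7 0.5 1.5] [(0, 524, [1.1, -0.9], np.float64(664.0)), (1, 496, [0.1, -1.2], np.float64(654.0)), (2, 133, [-0.4, 2.0], np.float64(374.0)), (3, 146, [-0.6, 0.6], np.float64(360.0))]
unit [ 0.5889  0.077  -0.1835] res mm [ 0.   0.7  0.2  0.4 -0.   0.1 -0.2 -1.2]
red [0.6008 0.0036]
blue [0.5988 0.0751]
green [0.6074 0.1214]
yellow [0.6159 0.1676]
knob up [0.55454213 0.0121615 ] down [0.50144894 0.02201609]
```

```bash
cat >> m.py <<'E'
PSI=-0.1835; U0=np.array([.5889,.077])
def W(ux,uy,z): c,s=np.cos(PSI),np.sin(PSI); return [U0[0]+c*ux-s*uy,U0[1]+s*ux+c*uy,z]
E
python3 - <<'E'
from m import *
q=down(PSI); J=[.4785,.0138]
gripper_to(0.066,20)
r.move_to([*J,0.17],q)
print("guard",r.move_l([*J,0.066],vel=0.12,guard=8))
gripper_to(0.03,20); print("open",telemetry.current_opening(),telemetry.current_finger_force())
r.move_l([*J,0.21],vel=0.2)
print("open",telemetry.current_opening())
B=[.45,-.315]
r.move_to([*B,0.21],q)
r.move_l([*B,0.09],vel=0.2)
print("guard",r.move_l([*B,0.070],vel=0.04,guard=3),telemetry.current_ee_pos())
gripper_to(0.07); 
r.move_l([*B,0.2],vel=0.2)
im=vision.snapshot("side"); cv2.imwrite("pics/side1.png",im[:,:,::-1])
print([(np.round(d["at"],3).tolist(),round(d["score"],2)) for d in models.mark_of("jar","side")[:5]],telemetry.current_t())
E
```

```text
guard False
open 0.041209201225847536 20.000360906124115
open 0.04075176736305827
guard True [ 0.45048053 -0.31559282  0.0758805 ]
[([0.348, 0.042, 0.0], 0.92), ([0.45, -0.314, 0.014], 0.91), ([0.491, -0.134, 0.0], 0.71)] 13.0833
```

View pics/side1.png

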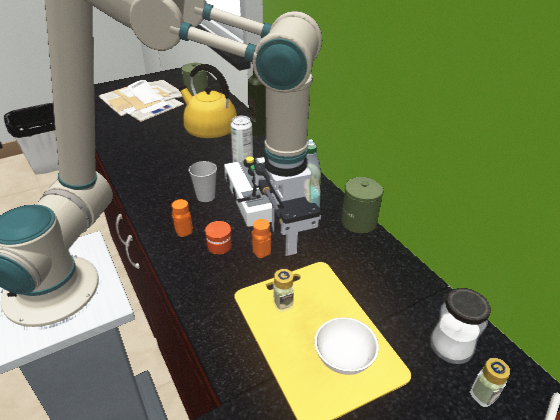

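The side view shows the jar upright on the board at px (284,290), clear of the bowl at (346,346). Next is the test button.

Run:
```python
from m import *
q=down(PSI); gripper_to(0.0,20)
t=W(.025,-.07,0)[:2]
r.move_to([*t,0.16],q)
r.move_l([*t,0.112],vel=0.15)
print("guard",r.move_l([*t,0.0975],vel=0.03,guard=7),telemetry.current_ee_pos(),telemetry.current_wrist_force())
r.move_l([*t,0.16],vel=0.15)
r.move_to(W(-.13,-.07,.25),q)
r.hold(.2)
im=vision.snapshot("side"); cv2.imwrite("pics/s2.png",cv2.resize(im[120:260,180:340,::-1],None,fx=4,fy=4))
print([(np.round(d["at"],3).tolist(),round(d["score"],2)) for d in models.mark_of("lever_knob","side")[:3]])
im=vision.snapshot("wrist")
print([(np.round(d["at"],3).tolist(),round(d["score"],2)) for d in models.mark_of("lever_knob","wrist")[:3]],W(-.076,-.07,.082),telemetry.current_t())
```

```text
guard False [0.6006977  0.00368311 0.09740155] [-0.57681798  0.25816165  0.02434475]
[([0.553, 0.015, 0.11], 0.65)]
[([0.607, 0.121, 0.081], 0.16)] [np.float64(0.5014029245026146), np.float64(0.02204309161347559), 0.082] 18.35
```

View pics/s2.png

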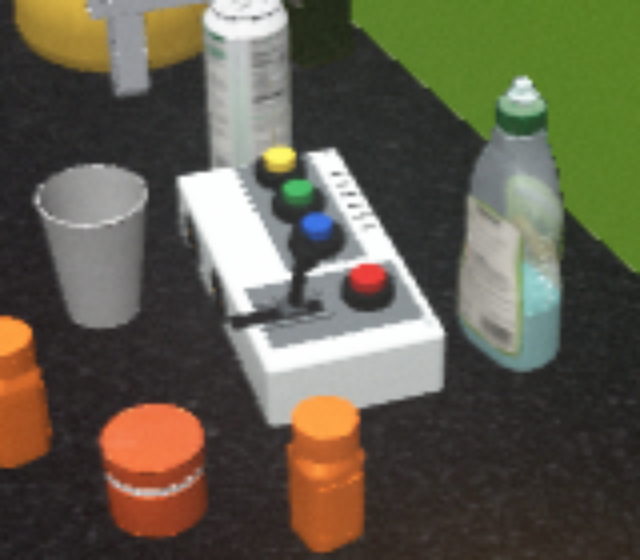

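Run:
```python
from m import *
print(r.nose_length,telemetry.current_opening(),telemetry.current_wrist_force(),telemetry.current_finger_force())
c=vision.get_calibration("side"); x=np.array(c["orientation"])[[1,2,3,0]]
for n,X in dict(up=W(-.022,-.07,.109),down=W(-.076,-.07,.082),piv=W(-.03,-.07,.058),red=W(.025,-.07,.081)).items():
    p=Ro.from_quat(x).as_matrix().T@(np.array(X)-c["position"]); u=np.array([c["fx"]*p[0]/p[2]+c["cx"],c["fy"]*p[1]/p[2]+c["cy"]]); print(n,u.round(1),((u-[180,120])*4).round(0))
a=cv2.imread("pics/side0.png")[150:230,200:300]; b=vision.snapshot("side")[150:230,200:300,::-1]
cv2.imwrite("pics/cmp.png",cv2.resize(np.hstack([a,b]),None,fx=4,fy=4,interpolation=cv2.INTER_CUBIC))
```

```text
0.025 0.0004404389451165477 [ 0.62574804  0.15488383 -0.54487388] 0.0
up [254.9 182.1] [300. 248.]
down [236.2 193.9] [225. 296.]
piv [252.6 197.5] [290. 310.]
red [271.3 187.1] [365. 268.]
```

View pics/cmp.png

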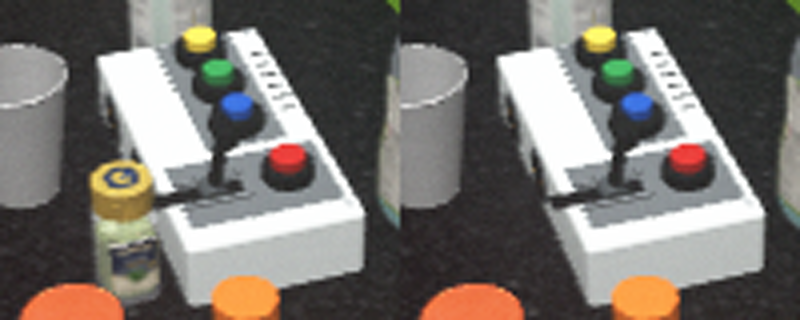

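The crops show the lever still up before and after the press, with its stem at (615,165). The dark stripe is only its shadow, so the press did not register. I press again in small steps, watching the force.

Run:
```python
from m import *
q=down(PSI); t=W(.025,-.07,0)[:2]
r.move_to([*t,0.14],q)
r.move_l([*t,0.110],vel=0.15); f0=telemetry.current_wrist_force()
for z in np.arange(.108,.091,-.002):
    g=r.move_l([*t,z],vel=0.04,guard=9); f=telemetry.current_wrist_force()-f0
    print(round(z,3),g,telemetry.current_ee_pos().round(4),f.round(2))
    if z<.0985 and abs(f[2])>3.8 or g: break
im=vision.snapshot("side"); cv2.imwrite("pics/s3.png",cv2.resize(im[120:240,200:340,::-1],None,fx=5,fy=5))
print(telemetry.current_t())
```

```text
0.108 False [0.6012 0.0036 0.1091] [-0.7  -0.52  0.01]
0.106 False [0.6007 0.0036 0.106 ] [-0.49 -0.41 -0.8 ]
0.104 False [0.6005 0.0036 0.1037] [-0.03 -0.25 -1.61]
0.102 False [0.6006 0.0036 0.1018] [-0.93 -1.26 -0.85]
0.1 False [0.6006 0.0036 0.0999] [-0.72 -0.7  -1.03]
0.098 False [0.6006 0.0036 0.0978] [ 0.74 -0.06 -0.08]
0.096 False [0.6006 0.0036 0.0958] [-0.16 -0.12 -1.37]
0.094 False [0.6006 0.0036 0.0938] [-0.53 -0.38 -1.18]
0.092 False [0.6006 0.0036 0.0918] [-0.49  0.29  0.38]
21.8333
```

View pics/s3.png

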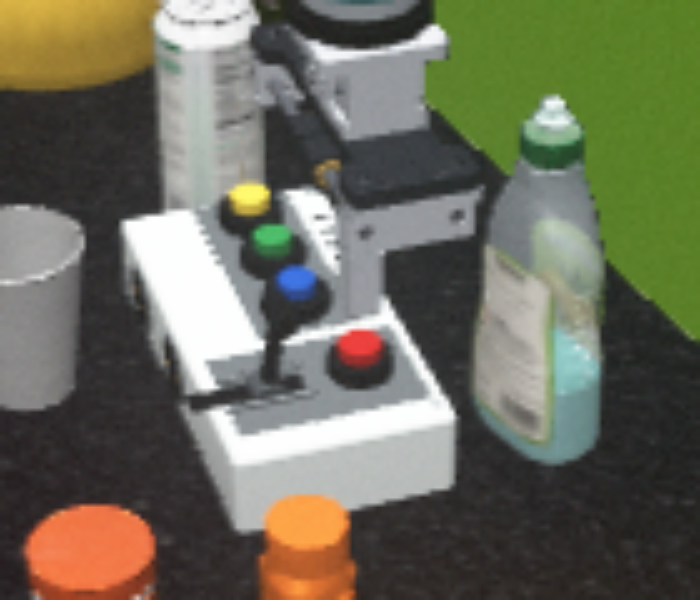

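The side view shows the fingertip ending at crop px (362,312), about 9 image px above the red top at (360,342). It is straight above the button but not touching, so the tip sits higher than assumed. I quantify that before going lower.

Run:
```python
from m import *
c=vision.get_calibration("side"); x=np.array(c["orientation"])[[1,2,3,0]]
def pr(X):
    p=Ro.from_quat(x).as_matrix().T@(np.array(X)-c["position"]); return np.array([c["fx"]*p[0]/p[2]+c["cx"],c["fy"]*p[1]/p[2]+c["cy"]]).round(1)
print(telemetry.current_ee_pos(),telemetry.current_tool_rot(),telemetry.current_joints().round(3))
for z in (.067,.08,.09,.10,.11): print(z,pr([.6006,.0036,z]),(pr([.6006,.0036,z])-[200,120])*5)
for z in (.175,.2,.225): print("open",z,pr([.4505+.0074*-1,-.3156-.04,z]),pr([.4505+.0074,-.3156+.04,z]))
w=vision.get_calibration("wrist"); R=Ro.from_quat(np.array(w["orientation"])[[1,2,3,0]]).as_matrix()
for z in (.067,.08,.09,.1,.11):
    p=R.T@(np.array([.6006,.0036,z])-w["position"]); print("wrist",z,w["fx"]*p[0]/p[2]+w["cx"],w["fy"]*p[1]/p[2]+w["cy"])
cv2.imwrite("pics/w4.png",vision.snapshot("wrist")[:,:,::-1])
```

```text
[0.60067423 0.0036084  0.09193342] [-5.00705190e-05  9.16320341e-02  9.95792934e-01 -7.92179804e-06] [-0.11   0.39   1.613 -0.     1.138 -1.497]
0.067 [271.2 191.1] [356.  355.5]
0.08 [271.2 187.4] [356. 337.]
0.09 [271.2 184.5] [356.  322.5]
0.1 [271.2 181.6] [356. 308.]
0.11 [271.2 178.6] [356. 293.]
open 0.175 [290.6 265.5] [277.  239.2]
open 0.2 [290.9 256.6] [277.1 230.4]
open 0.225 [291.3 247.4] [277.2 221.3]
wrist 0.067 279.09573290649143 231.53648818257258
wrist 0.08 279.10113549870306 237.77848923849155
wrist 0.09 279.105751810022 243.1120437616592
wrist 0.1 279.11083540805697 248.98548803784826
wrist 0.11 279.11646102703725 255.4851678655376
```

View pics/w4.png

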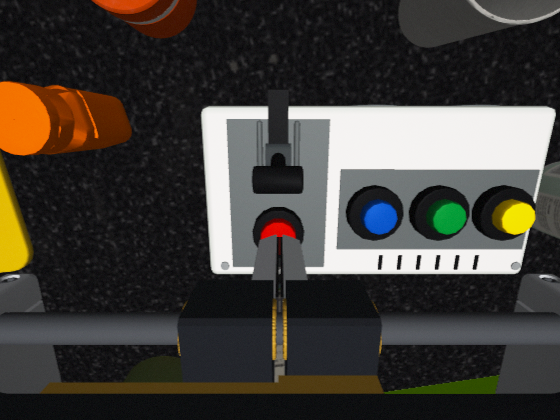

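The wrist picture shows the closed tips ending at px (279,236), with the red cap just beyond. The keys are at (381,218), (450,216) and (515,216). I compare those with where the reported pose would put them.

```bash
cat > chk.py <<'E'
from m import *
import pickle
from scipy.optimize import least_squares
K=np.array([W(.01,0,.082),W(.01,.047,.082),W(.01,.094,.082)])
def fit(w,im,pts):
    R=Ro.from_quat(np.array(w["orientation"])[[1,2,3,0]]).as_matrix()
    hsv=cv2.cvtColor(np.ascontiguousarray(im),cv2.COLOR_RGB2HSV); h,s,v=cv2.split(hsv); obs=[];X=[]
    for n,(lo,hi) in pts.items():
        m=((h>=lo)&(h<=hi)&(s>110)&(v>60)).astype(np.uint8)
        P0=K[["blue","green","yellow"].index(n)]-[0,0,.004]; p=R.T@(P0-w["position"]); uv=p[:2]/p[2]*w["fx"]+[w["cx"],w["cy"]]
        N,l,st,ce=cv2.connectedComponentsWithStats(m); best=min((i for i in range(1,N) if st[i,4]>40 and st[i,4]<3000),key=lambda i:np.hypot(*(ce[i]-uv)))
        obs.append(ce[best]); X.append(P0); print(n,"pred",uv.round(1),"obs",ce[best].round(1),st[best,4])
    def res(d):
        p=(np.array(X)-w["position"]-d[:3])@R@Ro.from_rotvec([0,0,0]).as_matrix(); return (p[:,:2]/p[:,2:]*w["fx"]+[w["cx"],w["cy"]]-obs).ravel()
    f=least_squares(res,np.zeros(3)); print("camera shift",f.x.round(4),"rms",np.sqrt((f.fun**2).mean()).round(2))
B={"blue":(100,130),"green":(45,85),"yellow":(24,36)}
o=pickle.load(open("w.pkl","rb"))
if __name__=="__main__":
    fit(*o[0],B)
    fit(vision.get_calibration("wrist"),cv2.imread("pics/w4.png")[:,:,::-1],{k:B[k] for k in B})
E
python3 chk.py
```

```text
blue pred [272.  237.3] obs [271.4 237.1] 185
green pred [300.3 238.4] obs [299.7 238.5] 179
yellow pred [328.5 239.6] obs [328.  239.5] 190
camera shift [ 0.0005  0.0009 -0.0007] rms 0.05
blue pred [379.9 216.5] obs [379.  216.7] 987
green pred [447.5 216.4] obs [448.7 217.4] 897
yellow pred [515.1 216.4] obs [513.6 216.5] 1186
camera shift [-0.0006 -0.0002  0.0009] rms 0.85
```

The camera poses agree, so the reported flange pose is right. Both the side and wrist views put the real fingertips about 30 mm further back than nominal, at roughly TCP z + 0.005. I find the contact by force.

```bash
cat >> m.py <<'E'
def fz():
    a=[]
    for _ in range(5): a.append(telemetry.current_wrist_force()[2]); r.hold(0.01)
    return np.mean(a)
E
python3 - <<'E'
from m import *
t=W(.025,-.07,0)[:2]; f0=fz(); zc=None
for z in np.arange(.090,.058,-.002):
    g=r.move_l([*t,z],vel=0.05,guard=9); f=fz()-f0
    print(round(z,3),g,telemetry.current_ee_pos()[2].round(4),round(f,2))
    if abs(f)>3.9 or g: break
r.move_l([*t,0.11],vel=0.15)
r.hold(.3); vision.snapshot("side")
print([(np.round(d["at"],3).tolist(),round(d["score"],2)) for d in models.mark_of("lever_knob","side")[:3]],telemetry.current_t())
cv2.imwrite("pics/s5.png",vision.snapshot("side")[:,:,::-1])
E
```

```text
0.09 False 0.0899 0.45
0.088 False 0.0879 0.52
0.086 False 0.0859 0.46
0.084 False 0.0839 0.43
0.082 False 0.0819 0.18
0.08 False 0.0799 0.53
0.078 False 0.0779 0.14
0.076 False 0.076 0.43
0.074 False 0.0742 1.98
0.072 False 0.0721 2.72
0.07 False 0.0701 3.61
0.068 False 0.0687 7.51
[([0.489, -0.499, 0.011], 0.53), ([0.501, 0.02, 0.08], 0.41)] 26.2583
```

Contact came at TCP z ≈ 0.0755, so the tip is at TCP + 0.0055. The lever has dropped: its mark is at (0.501, 0.020, 0.080), matching the expected position. Now I throw it up along its arc with the corrected tool offset.

Run:
```python
from m import *
DZ=-.0245+.002
def kn(a): return W(-.03-.052*np.sin(a-.16),-.07,.058+.052*np.cos(a-.16)+DZ)
gripper_to(0.05,12)
p=kn(1.24)
r.move_l([p[0],p[1],.115],vel=0.2)
print("guard",r.move_l(p,vel=0.08,guard=6),telemetry.current_ee_pos(),p)
gripper_to(0.015,12); o=telemetry.current_opening(); print("open",o,telemetry.current_finger_force())
if .02<o<.035:
    for a in np.arange(1.24,.03,-.15)[1:].tolist()+[.03]:
        if r.move_l(kn(a),vel=0.1,guard=25): print("force at",a); break
    print(telemetry.current_opening(),telemetry.current_ee_pos(),kn(.03),telemetry.current_wrist_force())
    gripper_to(0.05); e=telemetry.current_ee_pos(); r.move_l([e[0],e[1],.14],vel=0.15)
r.hold(.2); vision.snapshot("side")
print([(np.round(d["at"],3).tolist(),round(d["score"],2)) for d in models.mark_of("lever_knob","side")[:3]])
im=vision.snapshot("wrist"); cv2.imwrite("pics/w6.png",im[:,:,::-1])
print([(np.round(d["at"],3).tolist(),round(d["score"],2)) for d in models.mark_of("lever_knob","wrist")[:3]],telemetry.current_t())
```

```text
guard False [0.50206681 0.02193747 0.06020557] [np.float64(0.5015387984137433), np.float64(0.02201787508092032), np.float64(0.06000907493703448)]
open 0.02798237466817126 12.00014904141426
0.027671898924480992 [0.5534365  0.01156474 0.08740081] [np.float64(0.5532584350856332), np.float64(0.012419344420765768), np.float64(0.08706121847316897)] [-1.30034095 -4.85119617  0.99964637]
[([0.554, 0.014, 0.108], 0.63), ([0.486, -0.5, 0.013], 0.24)]
[([0.549, 0.014, 0.111], 0.71)] 32.8833
```

View pics/w6.png

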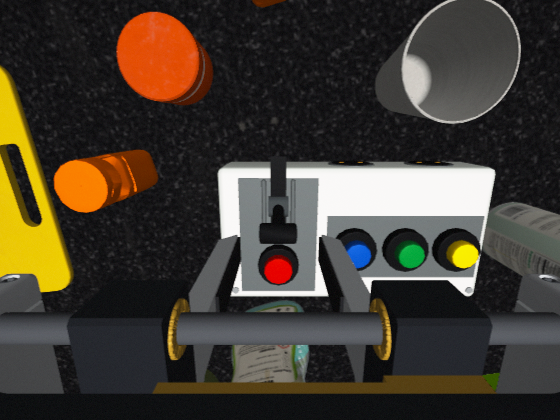

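The wrist view shows the lever upright, its handle at (278,232), with the red button and all keys released. Now the keys.

Run:
```python
from m import *
qx,qy=down(PSI+np.pi/2),down(PSI)
e=telemetry.current_ee_pos(); r.move_l([e[0],e[1],.19],vel=0.25); gripper_to(0,20)
for n,uy,q in (("green",.047,qx),("yellow",.094,qx),("blue",0.,qy)):
    p=W(.01,uy,0)[:2]
    r.move_to([*p,.15],q); r.move_l([*p,.082],vel=0.15); f0=fz()
    g=r.move_l([*p,.0698],vel=0.03,guard=10); f=fz()-f0; print(n,g,telemetry.current_ee_pos().round(4),round(f,2))
    if f<3: print("weak press, stop"); r.move_l([*p,.15],vel=0.15); break
    r.move_l([*p,.15],vel=0.15)
p=telemetry.current_ee_pos(); r.move_l([.42,.05,.25],vel=0.25); r.move_to([.3,.2,.3],qy)
im=vision.snapshot("side"); cv2.imwrite("pics/s7.png",im[:,:,::-1])
for t in ("lever_knob","jar"): print([(np.round(d["at"],3).tolist(),round(d["score"],2)) for d in models.mark_of(t,"side")[:3]])
print(telemetry.current_t())
```

```text
green True [0.6086 0.1215 0.0708] 3.89
yellow True [0.6171 0.1678 0.0708] 3.78
blue True [0.6    0.0752 0.0708] 4.52
[([0.556, 0.012, 0.11], 0.54)]
[([0.451, -0.314, 0.012], 0.95), ([0.495, -0.134, 0.001], 0.88), ([0.344, 0.043, 0.0], 0.56)]
44.9083
```

View pics/s7.png

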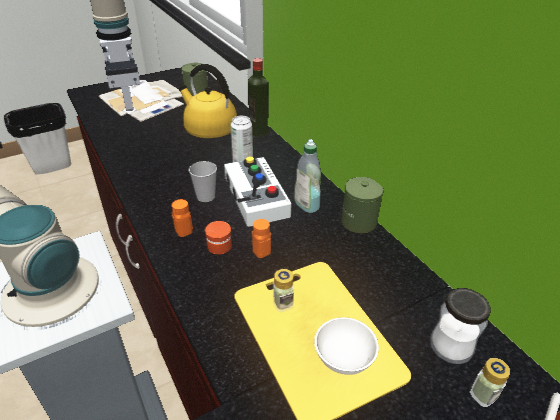

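The side view shows the jar upright on the board at (284,290), the lever up, and the other things where they were. Each key pressed down to its stop. Handing in.

```bash
python3 -c "
from m import *
print(r.sign_off())"
```

```text
the job is handed in; nothing more can be done
None
```

The job is handed in, with no verdict returned: the jar stands upright on the board, the lever dropped on the test and is back up, and green, yellow and blue were each pressed fully in that order, at about 45 s of the 72 s (the first two test presses missed because the real fingertips sit about 30 mm further back than stated).

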